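Open the stuck thermo jug

ROBOT

A 7-joint arm with a two-finger parallel gripper is mounted at the origin on the work surface. World frame = base frame: x ahead of the robot, y to its left, z up, the work surface at z = 0. Lengths are in m, angles in rad, forces in N, time in s.
With the tool pointing down it reaches from about 0.4 to 0.9 m from the base axis. Payload 5.6 kg.
Tool frame: the origin (TCP) lies between the finger pads; the fingertips stand 17 mm ahead of it and the grasp point (between the pads) lies 2 mm behind it (env.finger_overhang is the distance from the TCP to the fingertips, in m); z points along the fingers, y is the direction in which the jaws open and shut (so a half turn about z gives the same grasp; the last joint's range is limited). The gripper opens to 92 mm and grips with 3 to 60 N. Pads are 20 mm wide; open, the fingers measure 128 mm over their backs; the gripper's body (75 mm by 189 mm) begins 69 mm behind the grasp point.
Start: joints at [1.06, 0.468, -0.012, 1.603, 0.006, 1.071, -0.056], TCP at [0.293, -0.58, 0.208] pointing down, gripper open.
Joint ranges: [-2.53, 2.53], [-0.31, 2.02], [-1.57, 1.55], [0.28, 2.44], [-1.29, 4.43], [0.15, 1.84], [-2.92, 2.92]. Speed limits (rad/s): [2.57, 2.57, 3.14, 3.14, 3.14, 3.14, 3.14].

INTERFACE

Orientations are given as [roll, pitch, yaw] about the fixed x, y, z axes, in that order (R = Rz(yaw) Ry(pitch) Rx(roll)).
In Python, from station import env gives the robot as it stands.
- The arm moves only by the tool jog_arm, never from a script. Its arguments are lists of equal length, an entry for each row: "linear": the shift along the tool's x, y, z in cm, a list of three; "angular": the turn, a rotation vector about the tool's x, y, z in rad, a list of three; "fingers": the opening, from -1 (shut) to 1 (fully open), so that 0 is half open. In form: {"linear": [[dx, dy, dz], ...], "angular": [[wx, wy, wz], ...], "fingers": [fingers, ...]}. A call has 1 to 12 rows; each row shifts and turns the commanded pose from where the row before left it, along the tool's axes as they then stand; what a row does not reach is not made up. A row lasts 1/10 s, in which the tool goes at most 50 mm and 8.59 degrees, less where a joint would pass 70% of its speed; a pose out of reach is approached as far as the arm can. A call with a gripper value outside its range is refused whole. The fingers move at their own pace and stop on an object; the grip force is fixed at half the most. Time passes only in rows, so rows that do not move let the fingers close. It gives the time, the measured TCP pose, the force and the opening at its end, in the units of the state.
- env.get_obs(): the state, without advancing time (a new reading comes with each control period).
- env.get_image(name): name is "scene" or "top" or "wrist"; returns a dict with "pixels" (420x560x3 uint8, red, green, blue), "fx", "fy", "cx", "cy" (pixels), "camera_from_world" (4x4, takes a point from world to camera coordinates). Camera axes: x right, y down, z forward; pixel columns grow to the right and rows downward; lengths in m; the calibration is good to about 2 mm. A picture is of the moment at which its call begins. There is no depth.
- env.hand_in(): hands the job in, once; it reports no verdict.
The state is a dict: "t": time; "joint_pos": joint angles; "qvel": joint speeds; "effort": joint torques, N m; "tool_pos": TCP position; "ee_rot": TCP orientation; "contact_force": force on the tool from outside, world axes, zero at the start; "wrist_torque": the same for the moment, N m; "finger_gap": opening from 0.0 (shut) to 1.0 (fully open).
Only numpy, scipy, OpenCV 4.12 (cv2) and the standard library are available. Lean on these libraries where they do the work, as an engineer would, in place of code of your own. Each camera call takes 0.05 s, during which the arm holds its last target.

TASK

The twist cap of the thermo jug is stuck: take it by its grip bar, break it loose with a short hard twist anticlockwise (seen from above), spin it on gently until you feel it meet its end stop, and lift it out without wrenching it against the jug. Set it down upright, stem down, in the middle of the empty wooden coaster on the tray, let go, and leave the cups, milk jug, sugar bowl and spoon where they are.

Things in the scene. Friction and masses are not known exactly. Their poses are not given: they have to be found in the camera images.
- cap_grip (a point): Centre of the grip bar on the jug's loose black twist cap (160 g). x axis along the bar, z up. Bar 62 mm long (x), 16 thick (y); it reaches 17 mm above this point and stands on a round disc 92 mm across, 8 thick, whose top is 16 mm below this point and which rests on the jug's neck. Tight at the start, with 1.5 to 2 mm of play sideways and up.
- cap_foot (a point): Centre of the flat foot the cap stands on, 54 mm below cap_grip, same axes: the underside of its stem, 40 mm across, 30 mm long below the disc, inside the neck at the start. Two lugs on the foot along the bar, 64 mm over their tips, hold under hidden ledges in the neck until just before the end stop.
- neck (a point): Centre of the jug's flat rim (88 mm across). Cap turn from the start, anticlockwise: 0.5 to 0.9 N m breaks it loose within 0.4 rad, it jumps on, free from 0.7. Hard end stop at 0.8 to 1.5 rad, each time different, not seen, only felt (0.25 N m there is about 10 N). Lifts straight out in the last 0.12 rad before the stop. Pulling on the ledges or wrenching the stop with over 35 N counts as forced.
- jug: Stainless steel thermo jug held fast in a weighted wooden stand: it neither turns nor shifts. Origin on its axis at the table, z up. 108 mm across, neck 88 mm across with its flat rim 200 mm above the table; stand 144 mm across, 14 mm high. A black handle reaches out to 103 mm from the axis along its y axis, below the rim. Its x axis is parallel to the cap's bar at the start.
- coaster: Empty round wooden coaster, 104 mm across and 6 mm thick, fixed on the tray. Origin at the centre of its underside, z up.
- tray: Aluminium tray, 190 mm (x) by 370 mm (y), rim 14 mm high, floor 3 mm thick, fixed. Origin at the centre of its underside. The coaster and the two cups stand on it in a row along y, 115 mm apart, in any order.
- cup_a: White espresso cup with handle, 62 mm across, 55 mm high, on the tray. Origin at the centre of its underside. Leave alone.
- cup_b: The second, same espresso cup. Origin at the centre of its underside. Leave alone.
- milk_jug: Steel milk jug with handle, 74 mm across, 85 mm high, on the table at the back. Origin at the centre of its underside. Leave alone.
- sugar_bowl: White bowl, 84 mm across, 45 mm high, on the table at the back. Origin at the centre of its underside. Leave alone.
- spoon_grip (a point): Point on the handle of a 140 mm spoon lying on the table near the robot. Leave alone.
Mind the look-alikes: they are no part of the job. Leave any red look-alike of the part that bears cap_grip alone.

How it is judged:
On the way, in this order (a step that is already met when the one before it is completed fails the run):
1. the cap is broken loose: turned more than 0.6 rad anticlockwise and still in the neck (angle between the x axis of cap_grip and the x axis of jug, either way round above 0.6 rad and z of cap_grip in the frame of jug below 0.235 m and horizontal distance between cap_grip and jug below 0.008 m), for 0.1 s.
2. the cap is lifted clear of the neck (z of cap_grip in the frame of jug above 0.258 m), for 0.1 s.
At the end, for the whole second after the job is handed in: The cap stands upright (within 0.1 rad), foot flat on the empty wooden coaster, its axis within 20 mm of the coaster's centre, at rest and released (horizontal distance between cap_grip and coaster below 0.02 m and z of cap_grip in the frame of coaster between 0.055 and 0.065 m and angle between cap_grip's own z axis and vertical below 0.1 rad and linear speed of cap below 0.02 m/s); the robot touches nothing.
It fails at once if the cap forced against the jug's ledges or end stop (pulled up or wrenched) with more than 35 N (contact force between cap and jug above 35 N).
It fails at once if the cap dropped (falling free faster than 0.5 m/s) (linear speed of cap above 0.5 m/s and contact force between the fingers and cap below 0.05 N).
It fails at once if a cup, the milk jug, the sugar bowl or the spoon moved more than 25 mm (distance of any of cup_a, cup_b, milk_jug, sugar_bowl, spoon_grip from where it was at the start of the episode above 0.025 m).
It also fails if it takes over 72 s, if anything falls off the work surface, if the arm or the gripper's body presses on something with over 40 N, if the wrist force passes 120 N, or if a joint passes its speed limit or range.

## Working session

There is one attempt and no reset: what is moved stays moved. The work goes in short steps, Python scripts to look and compute and a tool call to move; the robot and the scene stay as the last step left them, time stands still between calls to the robot, and variables do not carry over. Pictures are saved under pics/ and viewed, and the job is handed in when it is done.

Besides the shell and the picture viewer there is one more tool, called after "Call:" by a JSON object that holds its "api" and its "payload", one argument or row to a line. jog_arm: Moves the arm, as the interface text tells. Its arguments: {"type":"object","properties":{"linear":{"type":"array","items":{"type":"array","items":{"type":"number"}}},"angular":{"type":"array","items":{"type":"array","items":{"type":"number"}}},"fingers":{"type":"array","items":{"type":"number"}}},"required":["linear","angular","fingers"]}

```bash
ls; mkdir -p pics
python3 - <<'E'
from station import env
import cv2
o=env.get_obs()
for k,v in o.items(): print(k,v)
for n in ["scene","top","wrist"]:
    d=env.get_image(n); cv2.imwrite(f"pics/{n}0.png",d["pixels"][:,:,::-1])
    print(n,d["fx"],d["fy"],d["cx"],d["cy"],d["camera_from_world"].round(4).tolist())
E
```

```text
pics
t 0.0
joint_pos [ 1.06000337  0.46838636 -0.01157648  1.60362166  0.00595777  1.07140278
 -0.05627607]
qvel [-0.00134497 -0.00054468  0.00049961 -0.00139803 -0.00047734 -0.00012668
 -0.00193474]
effort [ 1.18704734e-04 -5.20573890e+01 -1.20618250e-02 -2.43745637e+01
 -5.64419024e-02  1.73979078e-02  1.57921891e-04]
tool_pos [ 0.29275851 -0.57966634  0.2068352 ]
ee_rot [-3.13981175e+00  9.93128119e-05  4.67709227e-01]
contact_force [ 0.17580509 -0.81922339 -0.32613212]
wrist_torque [-0.0421595   0.04802782  0.01163527]
finger_gap 0.998665993843282
scene 505.17050493991917 505.17050493991917 285.3011332313132 217.85948708908776 [[-0.6568, 0.754, -0.004, 0.3712], [0.4308, 0.3709, -0.8227, -0.1168], [-0.6189, -0.5421, -0.5684, 1.6891], [0.0, 0.0, 0.0, 1.0]]
top 387.236398907425 387.236398907425 275.87109411823883 218.56352563314744 [[-0.0397, -0.9992, 0.0007, 0.0175], [-0.9758, 0.0386, -0.2152, 0.6006], [0.215, -0.0092, -0.9766, 0.8173], [0.0, 0.0, 0.0, 1.0]]
wrist 292.45079387075714 292.45079387075714 284.565861090925 208.7060601289149 [[0.4504, -0.8928, -0.0027, -0.6487], [-0.867, -0.4381, 0.2373, -0.0257], [-0.2131, -0.1046, -0.9714, 0.3904], [0.0, 0.0, 0.0, 1.0]]
```

View pics/scene0.png

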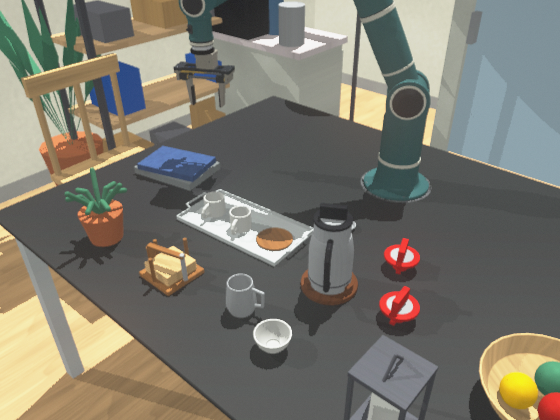

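View pics/top0.png

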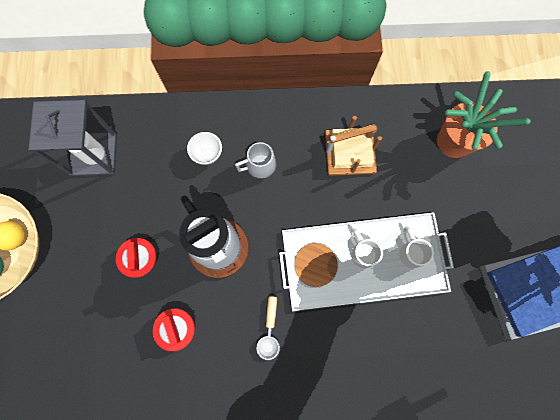

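View pics/wrist0.png

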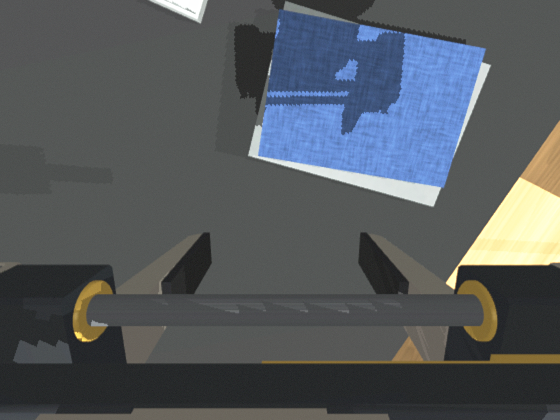

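The top view shows the jug with its black cap near (207,233) and handle toward (188,203). The coaster is near (316,264), the cups at (368,252) and (418,252), the red look-alikes at (136,258) and (173,330), and the spoon near (270,325). I'll zoom in to measure.

Run:
```python
import cv2
t=cv2.imread("pics/top0.png"); s=cv2.imread("pics/scene0.png")
a=cv2.resize(t[185:285,160:260],(600,600),interpolation=cv2.INTER_CUBIC)
cv2.imwrite("pics/zt.png",a)
cv2.imwrite("pics/zc.png",cv2.resize(t[210:310,270:400],(780,600),interpolation=cv2.INTER_CUBIC))
cv2.imwrite("pics/zs.png",cv2.resize(s[195:305,280:380],(546,600),interpolation=cv2.INTER_CUBIC))
```

```text
(no output)
```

View pics/zt.png

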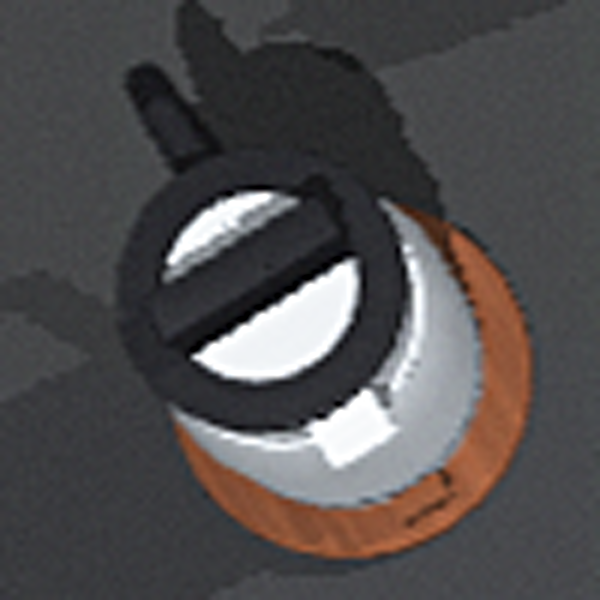

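View pics/zc.png

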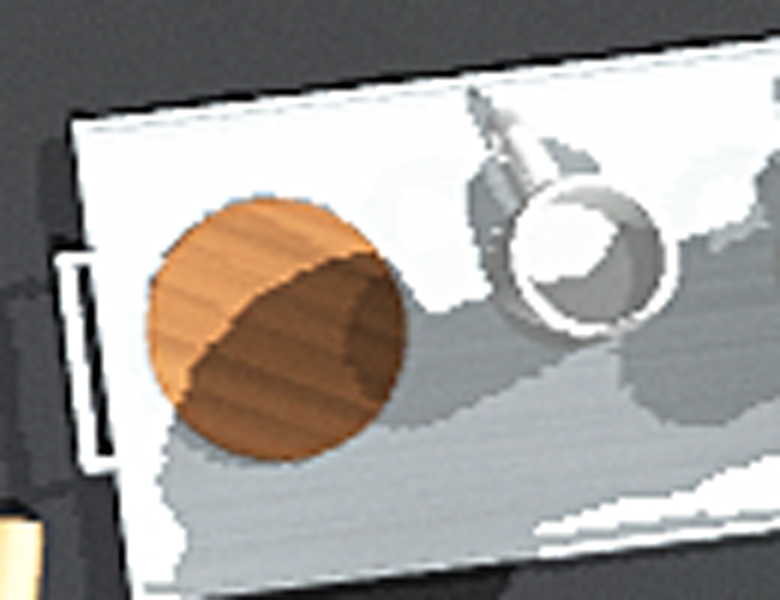

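View pics/zs.png

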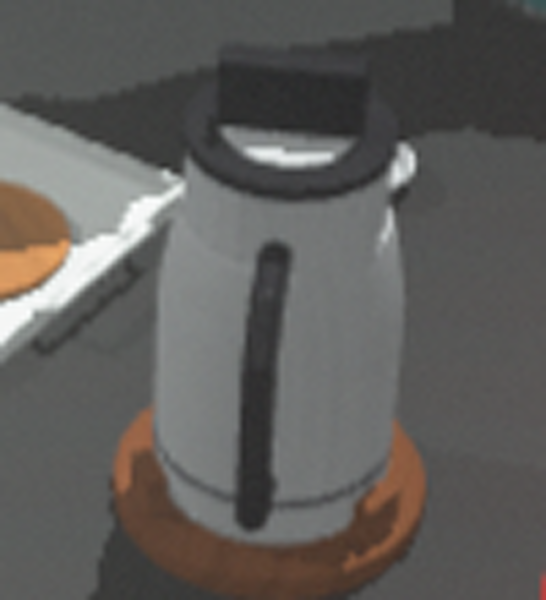

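```bash
cat > h.py <<'E'
import numpy as np, cv2, json
from station import env
def cam(n):
    d=env.get_image(n); d["R"]=np.array(d["camera_from_world"]);return d
def proj(d,P):
    P=np.atleast_2d(P); c=(d["R"][:3,:3]@P.T).T+d["R"][:3,3]
    return np.c_[d["fx"]*c[:,0]/c[:,2]+d["cx"],d["fy"]*c[:,1]/c[:,2]+d["cy"]]
def back(d,u,v,z):
    R=d["R"][:3,:3];t=d["R"][:3,3];o=-R.T@t
    r=R.T@np.array([(u-d["cx"])/d["fx"],(v-d["cy"])/d["fy"],1]); return o+r*(z-o[2])/r[2]
def circ(c,r,z,n=72):
    a=np.linspace(0,2*np.pi,n); return np.c_[c[0]+r*np.cos(a),c[1]+r*np.sin(a),a*0+z]
def zoom(d,box,s,lines):
    x0,y0,x1,y1=box; im=d["pixels"][y0:y1,x0:x1,::-1]
    im=cv2.resize(im,None,fx=s,fy=s,interpolation=cv2.INTER_CUBIC)
    for P,col in lines:
        p=proj(d,P); q=((p-[x0,y0]+0.5)*s-0.5).round().astype(np.int32)
        cv2.polylines(im,[q],False,col,1)
    return im
def bar(c,yaw,z,l=.062,w=.016):
    u=np.array([np.cos(yaw),np.sin(yaw)]);n=np.array([-u[1],u[0]])
    p=[c+a*l/2*u+b*w/2*n for a,b in [(1,1),(1,-1),(-1,-1),(-1,1),(1,1)]]
    return np.c_[np.array(p),np.full(5,z)]
E
python3 - <<'E'
from h import *
d=cam("top")
print("cam",-d["R"][:3,:3].T@d["R"][:3,3])
px=lambda x,y,x0,y0,s:(x0+(x+.5)/s-.5,y0+(y+.5)/s-.5)
u,v=px(262,291,160,185,6); c=back(d,u,v,.207); print("disc",c)
# stand: left/right/bottom
u,v=px(277,329,270,210,6); k=back(d,u,v,.009); print("coaster",k)
for n,p in dict(l=(148,329),r=(406,329),t=(277,196),b=(277,462)).items():
    print(n,back(d,*px(*p,270,210,6),.009)-k)
# bar ends at top (z .241)
e1=back(d,*px(158,320,160,185,6),.241); e2=back(d,*px(332,215,160,185,6),.241); print(e1,e2,np.linalg.norm(e1-e2))
# handle tip of jug approx
hsv=cv2.cvtColor(d["pixels"],cv2.COLOR_RGB2HSV)
m=cv2.inRange(hsv,(3,90,50),(22,255,255))
m[:, :280]=0;m[:, 350:]=0;m[:225]=0;m[310:]=0
ct=max(cv2.findContours(m,0,1)[0],key=cv2.contourArea); print(cv2.fitEllipse(ct), back(d,*cv2.fitEllipse(ct)[0],.009))
c=c[:2]; yaw=np.arctan2(*(e1-e2)[1::-1]); print("yaw",yaw)
s=cam("scene")
L=[(circ(c,.046,.208),(0,255,0)),(circ(c,.072,.014),(0,255,255)),(bar(c,yaw,.241),(0,0,255)),(bar(c,yaw,.208),(255,0,255)),(circ(k,.052,.009),(255,255,0))]
a=zoom(d,(160,185,350,325),4,L); b=zoom(s,(250,195,380,305),5,L)
cv2.imwrite("pics/ot.png",a);cv2.imwrite("pics/os.png",b)
E
```

```text
cam [0.41111983 0.00176548 0.9273636 ]
disc [0.54706017 0.13316968 0.207     ]
coaster [ 0.49850177 -0.09678877  0.009     ]
l [0.00201806 0.05084961 0.        ]
r [-0.00201821 -0.0508534   0.        ]
t [ 0.05292156 -0.00327949  0.        ]
b [-0.05163626  0.00319984  0.        ]
[0.533058   0.15804611 0.241     ] [0.56314659 0.10585056 0.241     ] 0.06024698238507279
((315.4695739746094, 264.4825439453125), (41.61626052856445, 43.172611236572266), 157.11207580566406) [ 0.49837276 -0.09611591  0.009     ]
yaw 2.093726314403899
```

View pics/ot.png

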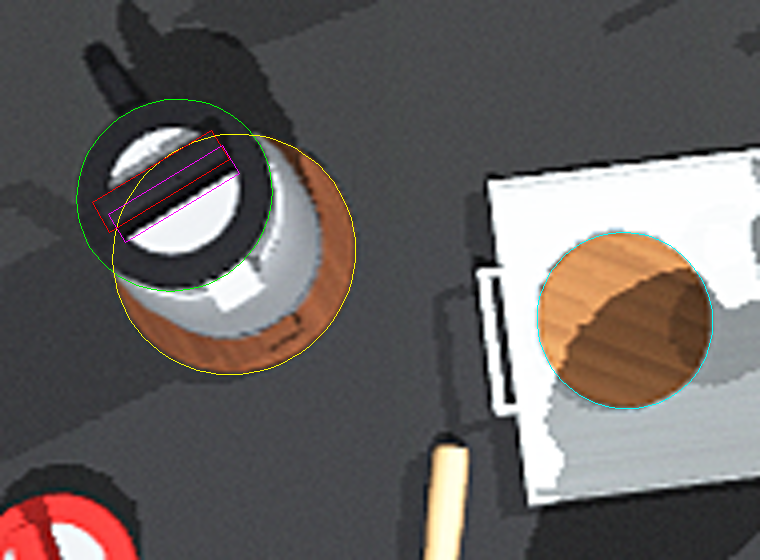

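View pics/os.png

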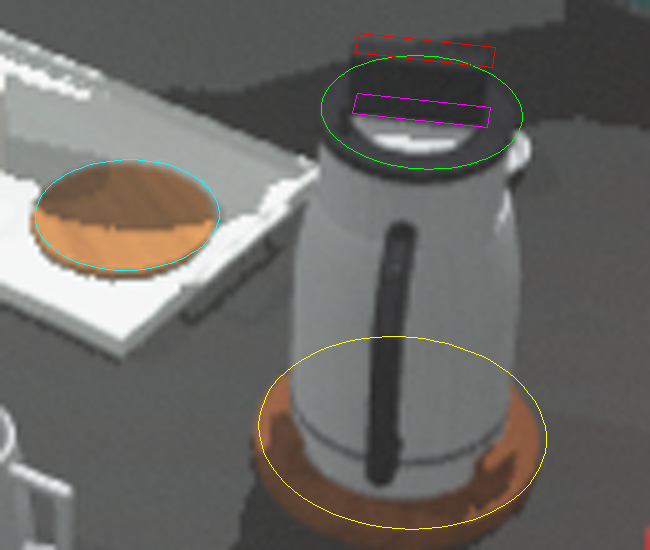

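The overlays match the top view to within about 1–2 mm, but the scene view is off by about 2 px, so I'll refine with the wrist camera at hover. First I'll raise the arm and turn it to the bar's yaw.

Call:
{"api": "jog_arm", "payload": {
  "linear": [
    [0,0,-1.5],
    [0,0,-1.5],
    [0,0,-1.5],
    [0,0,-1.5],
    [0,0,-1.5],
    [0,0,-1.5],
    [0,0,-1.5],
    [0,0,-1.5],
    [0,0,-1],
    [0,0,0],
    [0,0,0],
    [0,0,0]
  ],
  "angular": [
    [0,0,-0.148],
    [0,0,-0.148],
    [0,0,-0.148],
    [0,0,-0.148],
    [0,0,-0.148],
    [0,0,-0.148],
    [0,0,-0.148],
    [0,0,-0.148],
    [0,0,-0.148],
    [0,0,-0.148],
    [0,0,-0.146],
    [0,0,0]
  ],
  "fingers": [1,1,1,1,1,1,1,1,1,1,1,1]
}}

```text
t: 1.45
tool_pos: [0.293, -0.5801, 0.3377]
ee_rot: [3.141, -0.0, 2.094]
contact_force: [0.2, -0.6, 0.6]
finger_gap: 1.0
```

```bash
cat >> h.py <<'E'
from scipy.spatial.transform import Rotation as Ro
def delta(target,yaw=None):
    o=env.get_obs(); R=Ro.from_euler('xyz',o["ee_rot"])
    d=R.inv().apply(np.array(target)-o["tool_pos"])*100
    print("t %.2f pos %s rot %s F %s M %s gap %.3f"%(o["t"],np.round(o["tool_pos"],4),np.round(o["ee_rot"],4),np.round(o["contact_force"],2),np.round(o["wrist_torque"],3),o["finger_gap"]))
    print("cm tool",d.round(2))
    if yaw is not None:
        print("rotvec",(R.inv()*Ro.from_euler('xyz',[np.pi,0,yaw])).as_rotvec().round(4))
E
python3 -c "
from h import *
delta([.548,.134,.34],2.094)"
```

```text
t 1.45 pos [ 0.293  -0.5801  0.3377] rot [ 3.1413e+00 -2.0000e-04  2.0940e+00] F [ 0.21 -0.56  0.62] M [ 0.046 -0.117 -0.017] gap 1.000
cm tool [49.12 57.77 -0.21]
rotvec [ 0.0003 -0.0002 -0.    ]
```

Call:
{"api": "jog_arm", "payload": {
  "linear": [
    [2.5,2.9,0],
    [2.5,2.9,0],
    [2.5,2.9,0],
    [2.5,2.9,0],
    [2.5,2.9,0],
    [2.5,2.9,0],
    [2.5,2.9,0],
    [2.5,2.9,0],
    [2.5,2.9,0],
    [2.5,2.9,0],
    [2.5,2.9,0],
    [2.5,2.9,0]
  ],
  "angular": [
    [0,0,0],
    [0,0,0],
    [0,0,0],
    [0,0,0],
    [0,0,0],
    [0,0,0],
    [0,0,0],
    [0,0,0],
    [0,0,0],
    [0,0,0],
    [0,0,0],
    [0,0,0]
  ],
  "fingers": [1,1,1,1,1,1,1,1,1,1,1,1]
}}

```text
t: 2.65
tool_pos: [0.4449, -0.145, 0.3379]
ee_rot: [3.141, 0.001, 2.089]
contact_force: [0.2, -0.1, 0.5]
finger_gap: 1.002
```

Call:
{"api": "jog_arm", "payload": {
  "linear": [
    [2.5,2.9,0],
    [2.5,2.9,0],
    [2.5,2.9,0],
    [2.5,2.9,0],
    [2.5,2.9,0],
    [2.5,2.9,0],
    [2.5,2.9,0],
    [1.5,2.5,0],
    [0,0,0],
    [0,0,0]
  ],
  "angular": [
    [0,0,0],
    [0,0,0],
    [0,0,0],
    [0,0,0],
    [0,0,0],
    [0,0,0],
    [0,0,0],
    [0,0,0],
    [0,0,0],
    [0,0,0]
  ],
  "fingers": [1,1,1,1,1,1,1,1,1,1]
}}

```text
t: 3.65
tool_pos: [0.5471, 0.1322, 0.3372]
ee_rot: [-3.14, -0.0, 2.092]
contact_force: [0.8, -0.2, -0.3]
finger_gap: 1.0
```

Run:
```python
from h import *
delta([.547,.133,.30],2.094)
d=cam("wrist"); c=np.array([.547,.133]);yaw=2.094
L=[(circ(c,.046,.208),(0,255,0)),(circ(c,.072,.014),(0,255,255)),(bar(c,yaw,.241),(0,0,255)),(bar(c,yaw,.208),(255,0,255))]
cv2.imwrite("pics/w1.png",zoom(d,(0,0,560,420),1,[]))
cv2.imwrite("pics/w1o.png",zoom(d,(150,80,420,300),2.5,L))
print(proj(d,[[.547,.133,.208]]))
```

```text
t 3.65 pos [0.5471 0.1322 0.3372] rot [-3.1405e+00 -4.0000e-04  2.0924e+00] F [ 0.85 -0.16 -0.32] M [-0.051 -0.084  0.042] gap 1.000
cm tool [0.08 0.03 3.72]
rotvec [-0.0011 -0.0004 -0.0016]
[[283.97453043 200.64575305]]
```

View pics/w1.png

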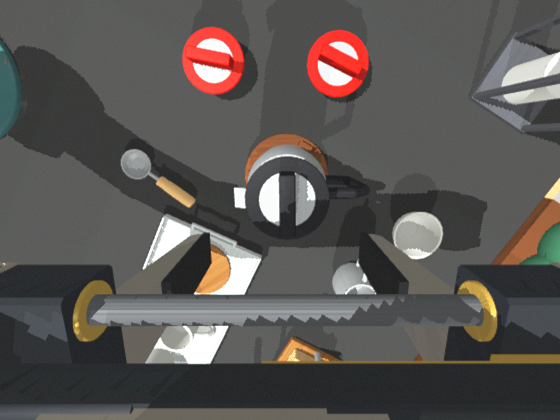

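View pics/w1o.png

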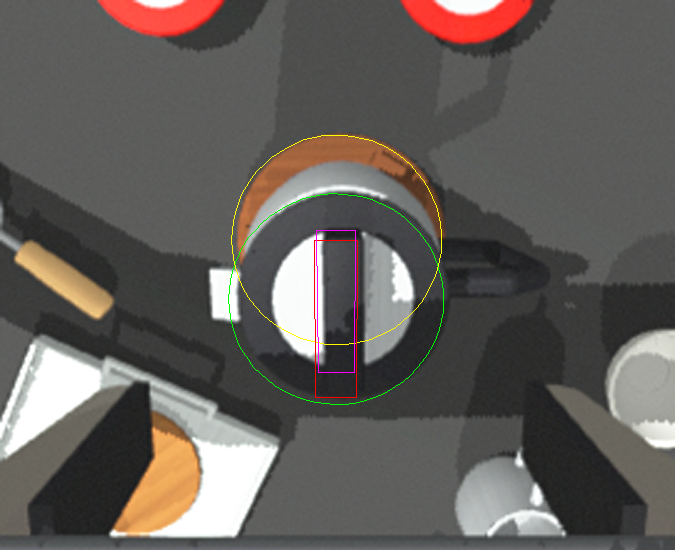

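Run:
```python
from h import *
d=cam("wrist"); c=np.array([.547,.133]);yaw=2.094
cv2.imwrite("pics/w2.png",cv2.convertScaleAbs(zoom(d,(235,145,345,245),6,[]),alpha=1.6,beta=10))
```

```text
(no output)
```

View pics/w2.png

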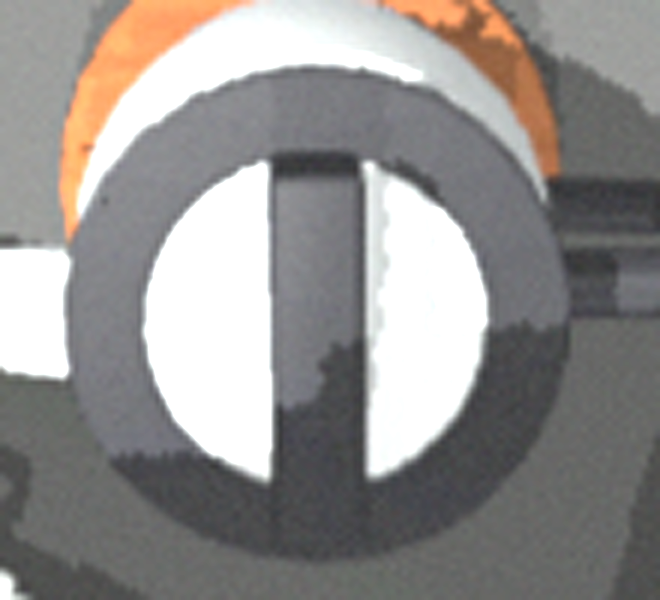

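Run:
```python
from h import *
d=cam("wrist")
print("wrist disc",back(d,287.6,196.7,.207))
# bar top edge midpoints -> direction
f=lambda x,y:back(d,235+(x+.5)/6-.5,145+(y+.5)/6-.5,.241)
for a,b in [((272,178),(273,478)),((359,178),(366,478))]:
    p,q=f(*a),f(*b);print("edge yaw",np.arctan2(*(p-q)[1::-1]),p,q)
s=cam("scene"); print(proj(s,[[.547,.133,.208],[.5484,-.1,.1]]))
cv2.imwrite("pics/s2.png",cv2.convertScaleAbs(zoom(s,(305,195,375,245),10,[]),alpha=1.6,beta=10))
print("wrist coaster")
```

```text
wrist disc [0.54853243 0.1368118  0.207     ]
edge yaw 2.0897929221588862 [0.52791407 0.15756403 0.241     ] [0.55209595 0.11523105 0.241     ]
edge yaw 2.121560107198899 [0.53968035 0.16429214 0.241     ] [0.56520725 0.12272799 0.241     ]
[[333.79334651 216.56420483]
 [260.99737327 217.88216294]]
wrist coaster
```

View pics/s2.png

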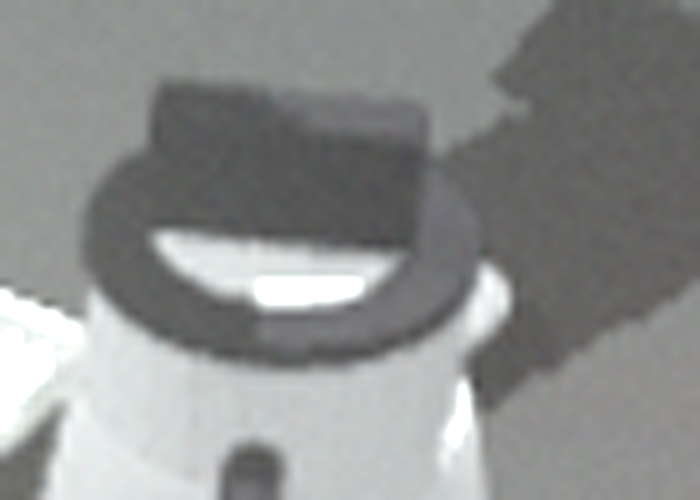

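Call:
{"api": "jog_arm", "payload": {
  "linear": [
    [0.1,0,1.2],
    [0,0,1.2],
    [0,0,1.2],
    [0,0,1.2],
    [0,0,1.0],
    [0,0,0],
    [0,0,0]
  ],
  "angular": [
    [0,0,-0.008],
    [0,0,0],
    [0,0,0],
    [0,0,0],
    [0,0,0],
    [0,0,0],
    [0,0,0]
  ],
  "fingers": [0.2,0,-0.2,-0.3,-0.3,-0.3,-0.3]
}}

```text
t: 4.55
tool_pos: [0.5469, 0.133, 0.2796]
ee_rot: [-3.141, -0.0, 2.102]
contact_force: [-0.1, -0.7, -0.7]
finger_gap: 0.415
```

Run:
```python
from h import *
delta([.548,.134,.28],2.10)
d=cam("wrist"); o=env.get_obs(); R=Ro.from_euler('xyz',o["ee_rot"])
cen=back(d,0,0,0)
print("tcp px",proj(d,[o["tool_pos"],o["tool_pos"]+R.apply([0,0,.017])]), "cam in tool", R.inv().apply(-d["R"][:3,:3].T@d["R"][:3,3]-o["tool_pos"]))
c=np.array([.548,.134]);yaw=2.1
L=[(circ(c,.046,.208),(0,255,0)),(bar(c,yaw,.241),(0,0,255))]
cv2.imwrite("pics/w3.png",cv2.convertScaleAbs(zoom(d,(210,100,360,220),5,L),alpha=1.6,beta=10))
cv2.imwrite("pics/w3f.png",zoom(d,(0,0,560,420),1,L))
```

```text
t 4.55 pos [0.5469 0.133  0.2796] rot [-3.1414e+00 -3.0000e-04  2.1019e+00] F [-0.07 -0.69 -0.74] M [-0.082 -0.162  0.035] gap 0.415
cm tool [ 0.03  0.15 -0.04]
rotvec [-0.0002 -0.0003  0.0019]
tcp px [[283.47048803 244.38823299]
 [283.55240735 235.70673556]] cam in tool [ 0.06646819  0.00068417 -0.17629126]
```

View pics/w3.png

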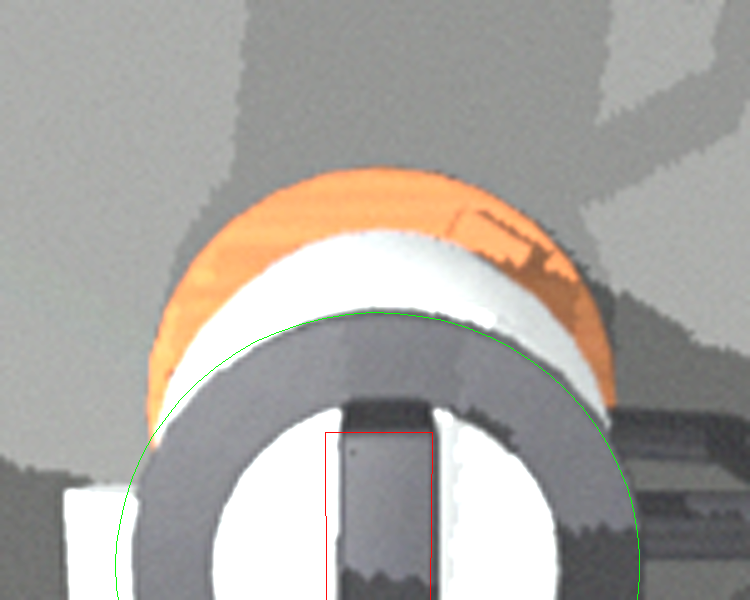

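View pics/w3f.png

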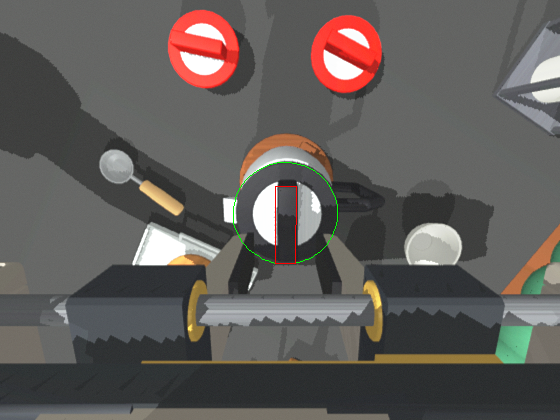

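The wrist view puts the bar about 1.5 mm to the +y side of the jaw mid, and it agrees along the bar. I'll correct for that and descend.

Call:
{"api": "jog_arm", "payload": {
  "linear": [
    [0.03,0.17,0.8],
    [0,0,1.0],
    [0,0,1.0],
    [0,0,1.0],
    [0,0,0.8],
    [0,0,0.3],
    [0,0,0.2],
    [0,0,0],
    [0,0,0]
  ],
  "angular": [
    [0,0,0],
    [0,0,0],
    [0,0,0],
    [0,0,0],
    [0,0,0],
    [0,0,0],
    [0,0,0],
    [0,0,0],
    [0,0,0]
  ],
  "fingers": [-0.3,-0.3,-0.3,-0.3,-0.3,-0.3,-0.3,-0.3,-0.3]
}}

```text
t: 5.5
tool_pos: [0.5484, 0.1341, 0.2291]
ee_rot: [3.141, 0.0, 2.102]
contact_force: [0.1, 0.7, -0.1]
finger_gap: 0.349
```

Call:
{"api": "jog_arm", "payload": {
  "linear": [
    [0,0,0],
    [0,0,0]
  ],
  "angular": [
    [0,0,0],
    [0,0,0]
  ],
  "fingers": [-0.5,-0.58]
}}

```text
t: 5.7
tool_pos: [0.5483, 0.134, 0.2291]
ee_rot: [3.141, 0.0, 2.102]
contact_force: [-0.0, -0.2, -0.1]
finger_gap: 0.218
```

Run:
```python
from h import *
delta([.548,.134,.228],2.10)
d=cam("wrist")
cv2.imwrite("pics/w4.png",zoom(d,(200,160,370,290),4.5,[]))
```

```text
t 5.70 pos [0.5483 0.134  0.2291] rot [3.1411e+00 3.0000e-04 2.1017e+00] F [-0.02 -0.19 -0.15] M [ 0.049 -0.088 -0.027] gap 0.218
cm tool [ 0.02 -0.03  0.11]
rotvec [0.0005 0.0003 0.0017]
```

View pics/w4.png

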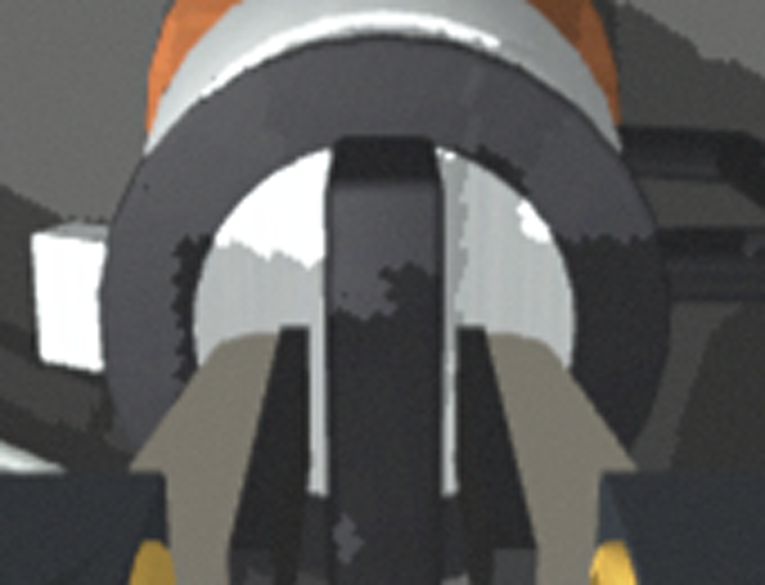

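The fingers straddle the bar evenly, with gaps of 20 and 18 px. The pads end about 20 mm short of the bar end, so they are centred. Closing now.

Call:
{"api": "jog_arm", "payload": {
  "linear": [
    [0,0,0.1],
    [0,0,0],
    [0,0,0],
    [0,0,0],
    [0,0,0],
    [0,0,0]
  ],
  "angular": [
    [0,0,0],
    [0,0,0],
    [0,0,0],
    [0,0,0],
    [0,0,0],
    [0,0,0]
  ],
  "fingers": [-1,-1,-1,-1,-1,-1]
}}

```text
t: 6.35
tool_pos: [0.5485, 0.1341, 0.2284]
ee_rot: [3.141, 0.001, 2.102]
contact_force: [-1.3, -0.9, 5.7]
finger_gap: 0.17
```

Run:
```python
from h import *
delta([.548,.134,.228],2.10)
```

```text
t 6.35 pos [0.5485 0.1341 0.2284] rot [3.1409e+00 6.0000e-04 2.1017e+00] F [-1.26 -0.85  5.7 ] M [-0.128  0.21  -0.026] gap 0.170
cm tool [ 0.02 -0.04  0.04]
rotvec [0.0007 0.0006 0.0017]
```

Call:
{"api": "jog_arm", "payload": {
  "linear": [
    [0,0,-0.03],
    [0,0,0],
    [0,0,0]
  ],
  "angular": [
    [0,0,0],
    [0,0,-0.14],
    [0,0,-0.1]
  ],
  "fingers": [-1,-1,-1]
}}

```text
t: 6.65
tool_pos: [0.5483, 0.1341, 0.2284]
ee_rot: [3.141, -0.0, 2.344]
contact_force: [-1.2, -0.5, 4.3]
finger_gap: 0.168
```

Run:
```python
from h import *
delta([.548,.134,.228],2.10)
d=cam("wrist")
cv2.imwrite("pics/w5.png",zoom(d,(200,160,370,290),4.5,[]))
```

```text
t 6.65 pos [0.5483 0.1341 0.2284] rot [ 3.1411e+00 -3.0000e-04  2.3442e+00] F [-1.2  -0.53  4.33] M [ 0.051  0.235 -0.679] gap 0.168
cm tool [ 0.01 -0.03  0.04]
rotvec [ 0.0004 -0.0003  0.2442]
```

View pics/w5.png

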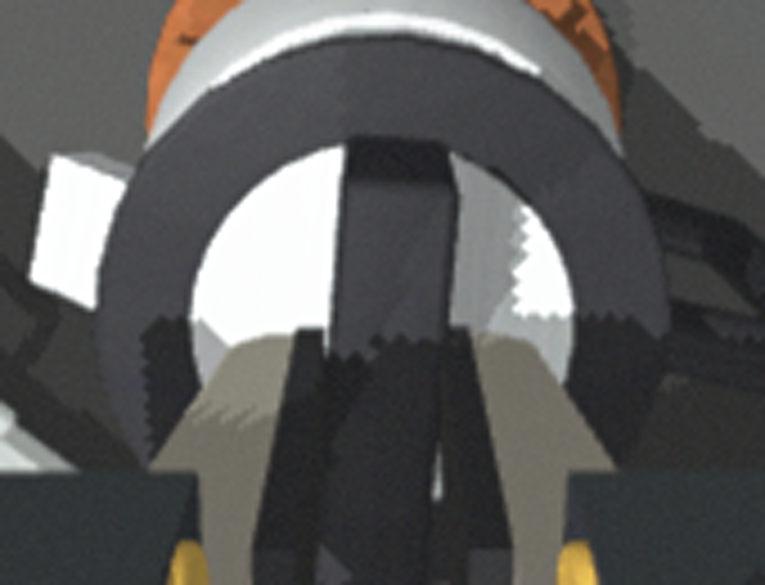

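Call:
{"api": "jog_arm", "payload": {
  "linear": [
    [0,0,0]
  ],
  "angular": [
    [0,0,-0.12]
  ],
  "fingers": [-1]
}}

```text
t: 6.8
tool_pos: [0.548, 0.1343, 0.2284]
ee_rot: [3.141, -0.001, 2.463]
contact_force: [-2.8, -0.0, 5.4]
finger_gap: 0.171
```

Run:
```python
from h import *
delta([.548,.134,.228],2.10)
d=cam("wrist")
cv2.imwrite("pics/w6.png",zoom(d,(200,160,370,290),4.5,[]))
```

```text
t 6.80 pos [0.548  0.1343 0.2284] rot [ 3.1415e+00 -6.0000e-04  2.4630e+00] F [-2.79 -0.03  5.41] M [ 0.129  0.555 -0.316] gap 0.171
cm tool [-0.02 -0.02  0.04]
rotvec [-0.     -0.0006  0.363 ]
```

View pics/w6.png

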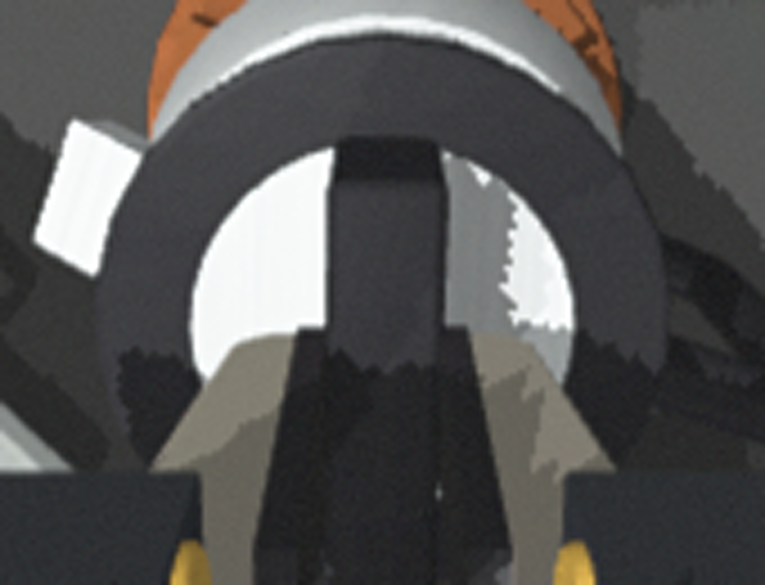

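Call:
{"api": "jog_arm", "payload": {
  "linear": [
    [0,0,0],
    [0,0,0],
    [0,0,0],
    [0,0,0],
    [0,0,0]
  ],
  "angular": [
    [0,0,-0.08],
    [0,0,-0.08],
    [0,0,-0.08],
    [0,0,-0.08],
    [0,0,0]
  ],
  "fingers": [-1,-1,-1,-1,-1]
}}

```text
t: 7.35
tool_pos: [0.5485, 0.1345, 0.2284]
ee_rot: [3.14, 0.0, 2.782]
contact_force: [-0.9, 1.5, 4.6]
finger_gap: 0.165
```

Run:
```python
from h import *
delta([.548,.134,.228],2.10)
```

```text
t 7.35 pos [0.5485 0.1345 0.2284] rot [3.1402e+00 4.0000e-04 2.7821e+00] F [-0.92  1.47  4.61] M [ 0.234 -0.063  0.102] gap 0.165
cm tool [ 0.03 -0.07  0.04]
rotvec [ 1.500e-03 -1.000e-04  6.821e-01]
```

Call:
{"api": "jog_arm", "payload": {
  "linear": [
    [0,0,-0.04],
    [0,0,0]
  ],
  "angular": [
    [0,0,-0.04],
    [0,0,0]
  ],
  "fingers": [-1,-1]
}}

```text
t: 7.55
tool_pos: [0.5481, 0.1346, 0.2285]
ee_rot: [3.141, -0.0, 2.82]
contact_force: [-0.5, 2.5, 2.7]
finger_gap: 0.171
```

```bash
python3 -c "
from h import *
delta([.548,.134,.228],2.10)"
```

```text
t 7.55 pos [0.5481 0.1346 0.2285] rot [ 3.1406e+00 -2.0000e-04  2.8205e+00] F [-0.5   2.48  2.72] M [ 0.51  -0.146  0.034] gap 0.171
cm tool [-0.   -0.06  0.05]
rotvec [ 9.000e-04 -6.000e-04  7.205e-01]
```

Call:
{"api": "jog_arm", "payload": {
  "linear": [
    [0,0,0],
    [0,0,0]
  ],
  "angular": [
    [0,0,-0.04],
    [0,0,0]
  ],
  "fingers": [-1,-1]
}}

```text
t: 7.75
tool_pos: [0.5481, 0.1346, 0.2285]
ee_rot: [3.141, -0.0, 2.86]
contact_force: [0.1, 2.8, 2.9]
finger_gap: 0.17
```

```bash
python3 -c "
from h import *
delta([.548,.134,.228],2.10)"
```

```text
t 7.75 pos [0.5481 0.1346 0.2285] rot [ 3.1407e+00 -3.0000e-04  2.8603e+00] F [0.1  2.75 2.91] M [ 0.51  -0.063 -0.046] gap 0.170
cm tool [-0.01 -0.06  0.05]
rotvec [ 7.000e-04 -6.000e-04  7.603e-01]
```

Call:
{"api": "jog_arm", "payload": {
  "linear": [
    [0,0,0],
    [0,0,0]
  ],
  "angular": [
    [0,0,-0.04],
    [0,0,0]
  ],
  "fingers": [-1,-1]
}}

```text
t: 7.95
tool_pos: [0.5482, 0.1343, 0.2284]
ee_rot: [3.141, -0.0, 2.9]
contact_force: [-0.6, 1.8, 1.8]
finger_gap: 0.166
```

```bash
python3 -c "
from h import *
delta([.548,.134,.228],2.10)"
```

```text
t 7.95 pos [0.5482 0.1343 0.2284] rot [ 3.1411e+00 -1.0000e-04  2.9001e+00] F [-0.58  1.82  1.78] M [ 0.523 -0.08  -0.031] gap 0.166
cm tool [ 0.01 -0.04  0.04]
rotvec [ 5.000e-04 -3.000e-04  8.001e-01]
```

Call:
{"api": "jog_arm", "payload": {
  "linear": [
    [0,0,0],
    [0,0,0]
  ],
  "angular": [
    [0,0,-0.04],
    [0,0,0]
  ],
  "fingers": [-1,-1]
}}

```text
t: 8.15
tool_pos: [0.5482, 0.1341, 0.2284]
ee_rot: [3.141, -0.0, 2.94]
contact_force: [0.3, 2.6, 2.2]
finger_gap: 0.165
```

```bash
python3 -c "
from h import *
delta([.548,.134,.228],2.10)"
```

```text
t 8.15 pos [0.5482 0.1341 0.2284] rot [ 3.1413e+00 -1.0000e-04  2.9399e+00] F [0.32 2.57 2.24] M [ 0.455 -0.077 -0.041] gap 0.165
cm tool [ 0.02 -0.02  0.04]
rotvec [ 3.000e-04 -2.000e-04  8.399e-01]
```

Still free at 0.84 rad, with about 0.04 N m of torque.

Call:
{"api": "jog_arm", "payload": {
  "linear": [
    [0,0,0],
    [0,0,0]
  ],
  "angular": [
    [0,0,-0.04],
    [0,0,0]
  ],
  "fingers": [-1,-1]
}}

```text
t: 8.35
tool_pos: [0.5482, 0.134, 0.2285]
ee_rot: [3.141, -0.0, 2.98]
contact_force: [-0.0, 1.6, 2.9]
finger_gap: 0.166
```

```bash
python3 -c "
from h import *
delta([.548,.134,.228],2.10)"
```

```text
t 8.35 pos [0.5482 0.134  0.2285] rot [ 3.1415 -0.      2.9798] F [-0.04  1.62  2.92] M [ 0.445 -0.074 -0.039] gap 0.166
cm tool [ 0.02 -0.    0.05]
rotvec [ 1.000e-04 -1.000e-04  8.798e-01]
```

Call:
{"api": "jog_arm", "payload": {
  "linear": [
    [0,0,0],
    [0,0,0]
  ],
  "angular": [
    [0,0,-0.04],
    [0,0,0]
  ],
  "fingers": [-1,-1]
}}

```text
t: 8.55
tool_pos: [0.5482, 0.1338, 0.2284]
ee_rot: [-3.141, -0.0, 3.02]
contact_force: [-0.0, 1.4, 3.3]
finger_gap: 0.169
```

```bash
python3 -c "
from h import *
delta([.548,.134,.228],2.10)"
```

```text
t 8.55 pos [0.5482 0.1338 0.2284] rot [-3.1414 -0.      3.0197] F [-0.    1.41  3.31] M [ 0.291 -0.047 -0.04 ] gap 0.169
cm tool [0.03 0.02 0.04]
rotvec [-2.000e-04  0.000e+00  9.197e-01]
```

Call:
{"api": "jog_arm", "payload": {
  "linear": [
    [0,0,0],
    [0,0,0]
  ],
  "angular": [
    [0,0,-0.04],
    [0,0,0]
  ],
  "fingers": [-1,-1]
}}

```text
t: 8.75
tool_pos: [0.5483, 0.1336, 0.2284]
ee_rot: [-3.141, -0.0, 3.06]
contact_force: [-0.1, 1.6, 3.0]
finger_gap: 0.168
```

```bash
python3 -c "
from h import *
delta([.548,.134,.228],2.10)"
```

```text
t 8.75 pos [0.5483 0.1336 0.2284] rot [-3.1411e+00 -1.0000e-04  3.0595e+00] F [-0.09  1.56  3.01] M [ 0.164 -0.136 -0.059] gap 0.168
cm tool [0.03 0.04 0.04]
rotvec [-4.000e-04  2.000e-04  9.595e-01]
```

Call:
{"api": "jog_arm", "payload": {
  "linear": [
    [0,0,0],
    [0,0,0]
  ],
  "angular": [
    [0,0,-0.04],
    [0,0,0]
  ],
  "fingers": [-1,-1]
}}

```text
t: 8.95
tool_pos: [0.5483, 0.1335, 0.2284]
ee_rot: [-3.141, 0.0, 3.1]
contact_force: [0.5, -0.6, 3.7]
finger_gap: 0.168
```

```bash
python3 -c "
from h import *
delta([.548,.134,.228],2.10)"
```

```text
t 8.95 pos [0.5483 0.1335 0.2284] rot [-3.141   0.      3.0995] F [ 0.47 -0.56  3.74] M [ 0.05  -0.118 -0.013] gap 0.168
cm tool [0.03 0.05 0.04]
rotvec [-5.000e-04  3.000e-04  9.995e-01]
```

Call:
{"api": "jog_arm", "payload": {
  "linear": [
    [0,0,0],
    [0,0,0]
  ],
  "angular": [
    [0,0,-0.04],
    [0,0,0]
  ],
  "fingers": [-1,-1]
}}

```text
t: 9.15
tool_pos: [0.5483, 0.1335, 0.2284]
ee_rot: [-3.141, -0.0, 3.139]
contact_force: [-0.7, -0.4, 2.7]
finger_gap: 0.166
```

```bash
python3 -c "
from h import *
delta([.548,.134,.228],2.10)"
```

```text
t 9.15 pos [0.5483 0.1335 0.2284] rot [-3.141  -0.      3.1394] F [-0.74 -0.38  2.66] M [-0.028 -0.178 -0.034] gap 0.166
cm tool [0.03 0.05 0.04]
rotvec [-5.0000e-04  3.0000e-04  1.0394e+00]
```

Call:
{"api": "jog_arm", "payload": {
  "linear": [
    [0,0,0],
    [0,0,0]
  ],
  "angular": [
    [0,0,-0.04],
    [0,0,0]
  ],
  "fingers": [-1,-1]
}}

```text
t: 9.35
tool_pos: [0.5483, 0.1336, 0.2285]
ee_rot: [-3.141, -0.0, -3.104]
contact_force: [-0.1, -0.5, 2.5]
finger_gap: 0.168
```

```bash
python3 -c "
from h import *
delta([.548,.134,.228],2.10)"
```

```text
t 9.35 pos [0.5483 0.1336 0.2285] rot [-3.1411 -0.     -3.1036] F [-0.13 -0.55  2.46] M [-0.031 -0.13  -0.02 ] gap 0.168
cm tool [0.03 0.04 0.05]
rotvec [-4.0000e-04  2.0000e-04  1.0796e+00]
```

Call:
{"api": "jog_arm", "payload": {
  "linear": [
    [0,0,0],
    [0,0,0]
  ],
  "angular": [
    [0,0,-0.04],
    [0,0,0]
  ],
  "fingers": [-1,-1]
}}

```text
t: 9.55
tool_pos: [0.5482, 0.1338, 0.2285]
ee_rot: [-3.141, -0.0, -3.063]
contact_force: [0.7, 0.6, 3.4]
finger_gap: 0.169
```

```bash
python3 -c "
from h import *
delta([.548,.134,.228],2.10)"
```

```text
t 9.55 pos [0.5482 0.1338 0.2285] rot [-3.1414e+00 -1.0000e-04 -3.0635e+00] F [0.65 0.56 3.39] M [ 0.025 -0.15  -0.04 ] gap 0.169
cm tool [0.02 0.02 0.05]
rotvec [-2.0000e-04  0.0000e+00  1.1197e+00]
```

Call:
{"api": "jog_arm", "payload": {
  "linear": [
    [0,0,0],
    [0,0,0]
  ],
  "angular": [
    [0,0,-0.04],
    [0,0,0]
  ],
  "fingers": [-1,-1]
}}

```text
t: 9.75
tool_pos: [0.5479, 0.1345, 0.2285]
ee_rot: [3.141, -0.0, -3.023]
contact_force: [-1.0, 1.4, 3.3]
finger_gap: 0.168
```

```bash
python3 -c "
from h import *
delta([.548,.134,.228],2.10)"
```

```text
t 9.75 pos [0.5479 0.1345 0.2285] rot [ 3.1408e+00 -4.0000e-04 -3.0232e+00] F [-1.02  1.43  3.34] M [ 0.315  0.113 -0.114] gap 0.168
cm tool [-0.   -0.05  0.05]
rotvec [ 5.00e-04 -8.00e-04  1.16e+00]
```

Call:
{"api": "jog_arm", "payload": {
  "linear": [
    [0,0,0],
    [0,0,0]
  ],
  "angular": [
    [0,0,-0.02],
    [0,0,0]
  ],
  "fingers": [-1,-1]
}}

```text
t: 9.95
tool_pos: [0.5479, 0.1345, 0.2285]
ee_rot: [3.141, -0.0, -3.002]
contact_force: [-1.3, 2.6, 2.4]
finger_gap: 0.167
```

```bash
python3 -c "
from h import *
delta([.548,.134,.228],2.10)"
```

```text
t 9.95 pos [0.5479 0.1345 0.2285] rot [ 3.1408e+00 -4.0000e-04 -3.0021e+00] F [-1.28  2.56  2.42] M [ 0.702  0.208 -0.313] gap 0.167
cm tool [-0.   -0.05  0.05]
rotvec [ 5.0000e-04 -8.0000e-04  1.1811e+00]
```

The end stop is felt: −0.31 N m at a tool turn of 1.18, with the rise starting near 1.15. I'll back off 0.06 rad to about the middle of the window, then lift slightly.

Call:
{"api": "jog_arm", "payload": {
  "linear": [
    [0,0,0],
    [0,0,0],
    [0,0,-0.05],
    [0,0,-0.05],
    [0,0,0]
  ],
  "angular": [
    [0,0,0.04],
    [0,0,0.03],
    [0,0,0],
    [0,0,0],
    [0,0,0]
  ],
  "fingers": [-1,-1,-1,-1,-1]
}}

```text
t: 10.45
tool_pos: [0.548, 0.1336, 0.2289]
ee_rot: [-3.141, -0.001, -3.071]
contact_force: [-0.9, 0.3, -2.4]
finger_gap: 0.167
```

```bash
python3 -c "
from h import *
delta([.548,.134,.228],2.10)"
```

```text
t 10.45 pos [0.548  0.1336 0.2289] rot [-3.1413e+00 -9.0000e-04 -3.0714e+00] F [-0.93  0.33 -2.37] M [ 0.362 -0.196 -0.052] gap 0.167
cm tool [-0.01  0.04  0.09]
rotvec [-8.0000e-04 -6.0000e-04  1.1118e+00]
```

Call:
{"api": "jog_arm", "payload": {
  "linear": [
    [0,0,-0.06],
    [0,0,-0.06],
    [0,0,0]
  ],
  "angular": [
    [0,0,0],
    [0,0,0],
    [0,0,0]
  ],
  "fingers": [-1,-1,-1]
}}

```text
t: 10.75
tool_pos: [0.5482, 0.1338, 0.2306]
ee_rot: [-3.141, -0.0, -3.072]
contact_force: [-0.4, 1.2, -1.6]
finger_gap: 0.171
```

```bash
python3 -c "
from h import *
delta([.548,.134,.228],2.10)"
```

```text
t 10.75 pos [0.5482 0.1338 0.2306] rot [-3.1413e+00 -2.0000e-04 -3.0715e+00] F [-0.36  1.19 -1.61] M [ 0.235 -0.072  0.01 ] gap 0.171
cm tool [0.01 0.02 0.26]
rotvec [-4.0000e-04 -0.0000e+00  1.1116e+00]
```

Call:
{"api": "jog_arm", "payload": {
  "linear": [
    [0,0,-0.06],
    [0,0,-0.04],
    [0,0,0]
  ],
  "angular": [
    [0,0,0],
    [0,0,0],
    [0,0,0]
  ],
  "fingers": [-1,-1,-1]
}}

```text
t: 11.05
tool_pos: [0.5482, 0.1339, 0.2317]
ee_rot: [-3.141, 0.0, -3.071]
contact_force: [0.1, -0.4, -1.2]
finger_gap: 0.166
```

```bash
python3 -c "
from h import *
delta([.548,.134,.228],2.10)"
```

```text
t 11.05 pos [0.5482 0.1339 0.2317] rot [-3.1413e+00  1.0000e-04 -3.0715e+00] F [ 0.09 -0.36 -1.21] M [ 0.183 -0.103 -0.019] gap 0.166
cm tool [0.02 0.01 0.37]
rotvec [-2.0000e-04  3.0000e-04  1.1117e+00]
```

It's 3.3 mm up and past the play, and the force is only the cap's weight. Lifting out.

Call:
{"api": "jog_arm", "payload": {
  "linear": [
    [0,0,-0.2],
    [0,0,-0.4],
    [0,0,-0.6],
    [0,0,-0.6],
    [0,0,-0.6],
    [0,0,-0.6],
    [0,0,-0.8],
    [0,0,-1],
    [0,0,-1],
    [0,0,-1],
    [0,0,-1],
    [0,0,0]
  ],
  "angular": [
    [0,0,0],
    [0,0,0],
    [0,0,0],
    [0,0,0],
    [0,0,0],
    [0,0,0],
    [0,0,0],
    [0,0,0],
    [0,0,0],
    [0,0,0],
    [0,0,0],
    [0,0,0]
  ],
  "fingers": [-1,-1,-1,-1,-1,-1,-1,-1,-1,-1,-1,-1]
}}

```text
t: 12.25
tool_pos: [0.5489, 0.1345, 0.3114]
ee_rot: [3.141, 0.003, -3.072]
contact_force: [-0.3, 0.7, -1.1]
finger_gap: 0.164
```

Run:
```python
from h import *
delta([.4984,-.0965,.31],2.10)
s=cam("scene");t=cam("top")
cv2.imwrite("pics/s3.png",zoom(s,(230,130,400,300),3.4,[]))
k=np.array([.4984,-.0965])
cv2.imwrite("pics/t3.png",zoom(t,(160,180,360,320),4,[(circ(k,.052,.009),(0,255,0))]))
cv2.imwrite("pics/s4.png",zoom(s,(200,210,330,290),5,[(circ(k,.052,.009),(0,255,0))]))
```

```text
t 12.25 pos [0.5489 0.1345 0.3114] rot [ 3.1412e+00  2.6000e-03 -3.0716e+00] F [-0.33  0.65 -1.1 ] M [ 0.094 -0.143  0.021] gap 0.164
cm tool [  6.65 -22.69   0.11]
rotvec [0.0018 0.0021 1.1116]
```

View pics/s3.png

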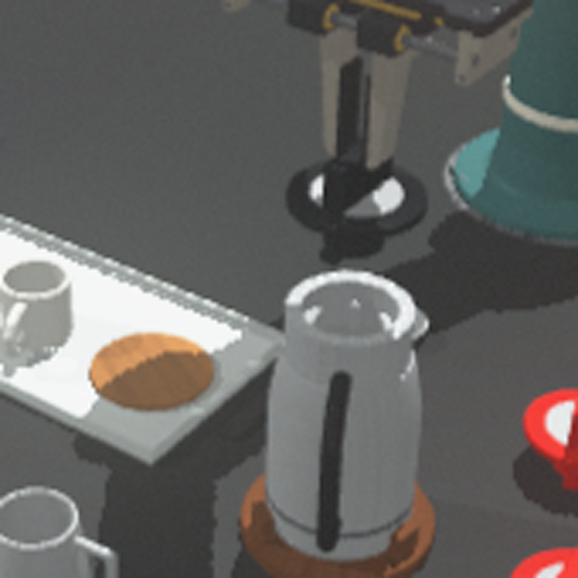

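View pics/s4.png

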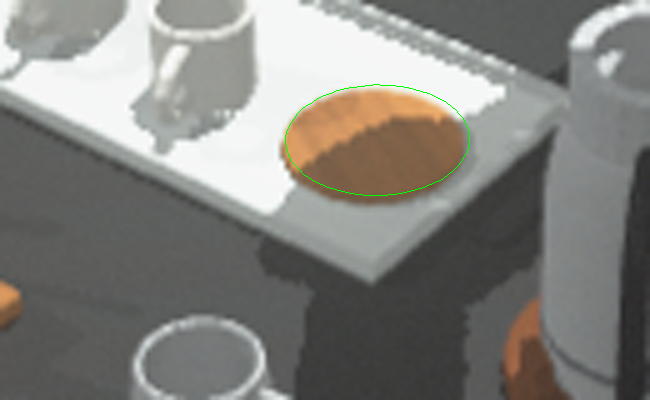

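View pics/t3.png

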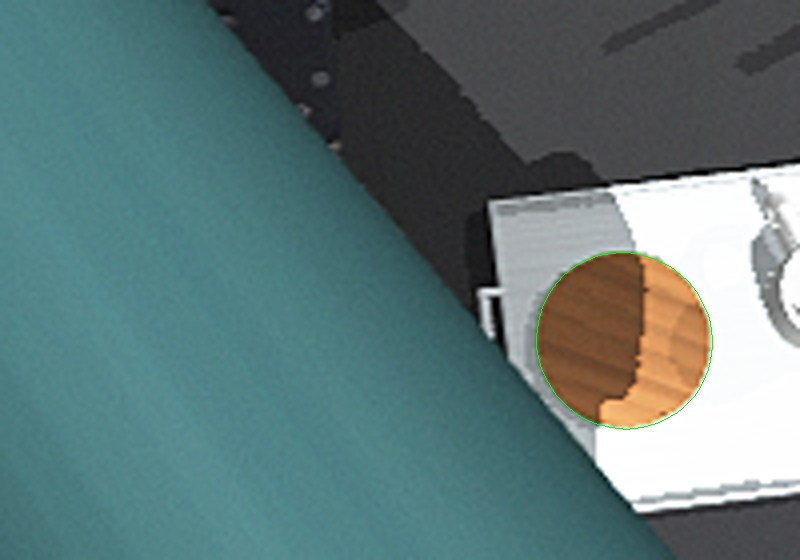

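The cap is out of the neck, hanging level between the pads. Both views confirm the coaster at about (0.4985, −0.0965). Moving over it.

Call:
{"api": "jog_arm", "payload": {
  "linear": [
    [0.3,-1,0],
    [0.6,-2,0],
    [0.6,-2.1,0],
    [0.6,-2.1,0],
    [0.6,-2.1,0],
    [0.6,-2.1,0],
    [0.6,-2.1,0],
    [0.6,-2.1,0],
    [0.6,-2.1,0],
    [0.6,-2.1,0],
    [0.6,-2.0,0],
    [0.35,-0.9,0]
  ],
  "angular": [
    [0,0,0],
    [0,0,0],
    [0,0,0],
    [0,0,0],
    [0,0,0],
    [0,0,0],
    [0,0,0],
    [0,0,0],
    [0,0,0],
    [0,0,0],
    [0,0,0],
    [0,0,0]
  ],
  "fingers": [-1,-1,-1,-1,-1,-1,-1,-1,-1,-1,-1,-1]
}}

```text
t: 13.55
tool_pos: [0.4967, -0.0999, 0.309]
ee_rot: [-3.141, -0.002, -3.075]
contact_force: [0.1, 0.7, -1.6]
finger_gap: 0.165
```

```bash
python3 -c "
from h import *
delta([.4985,-.0965,.0675],-3.071)"
```

```text
t 13.55 pos [ 0.4967 -0.0999  0.309 ] rot [-3.1411e+00 -1.6000e-03 -3.0749e+00] F [ 0.06  0.71 -1.58] M [ 0.068 -0.14  -0.05 ] gap 0.165
cm tool [-0.24  0.34 24.15]
rotvec [-0.0005 -0.0016 -0.0039]
```

Call:
{"api": "jog_arm", "payload": {
  "linear": [
    [0,0,0],
    [0,0,1],
    [0,0,2],
    [0,0,2],
    [0,0,2],
    [0,0,2],
    [0,0,2],
    [0,0,2],
    [0,0,2],
    [0,0,2],
    [0,0,1],
    [0,0,0]
  ],
  "angular": [
    [0,0,0],
    [0,0,0],
    [0,0,0],
    [0,0,0],
    [0,0,0],
    [0,0,0],
    [0,0,0],
    [0,0,0],
    [0,0,0],
    [0,0,0],
    [0,0,0],
    [0,0,0]
  ],
  "fingers": [-1,-1,-1,-1,-1,-1,-1,-1,-1,-1,-1,-1]
}}

```text
t: 14.75
tool_pos: [0.4968, -0.0958, 0.1283]
ee_rot: [3.14, -0.002, -3.069]
contact_force: [0.5, -0.1, -1.3]
finger_gap: 0.168
```

Call:
{"api": "jog_arm", "payload": {
  "linear": [
    [0,0,0],
    [0,0,0]
  ],
  "angular": [
    [0,0,0],
    [0,0,0]
  ],
  "fingers": [-1,-1]
}}

```text
t: 14.95
tool_pos: [0.4985, -0.0968, 0.1305]
ee_rot: [-3.141, 0.002, -3.071]
contact_force: [1.0, 0.6, -1.6]
finger_gap: 0.174
```

Run:
```python
from h import *
delta([.4985,-.0965,.0675],-3.071)
s=cam("scene")
cv2.imwrite("pics/s5.png",zoom(s,(200,160,330,290),4.6,[]))
```

```text
t 14.95 pos [ 0.4985 -0.0968  0.1305] rot [-3.1412e+00  1.6000e-03 -3.0710e+00] F [ 0.96  0.56 -1.58] M [ 0.053 -0.101  0.009] gap 0.174
cm tool [0.01 0.04 6.3 ]
rotvec [-0.0004  0.0016 -0.    ]
```

View pics/s5.png

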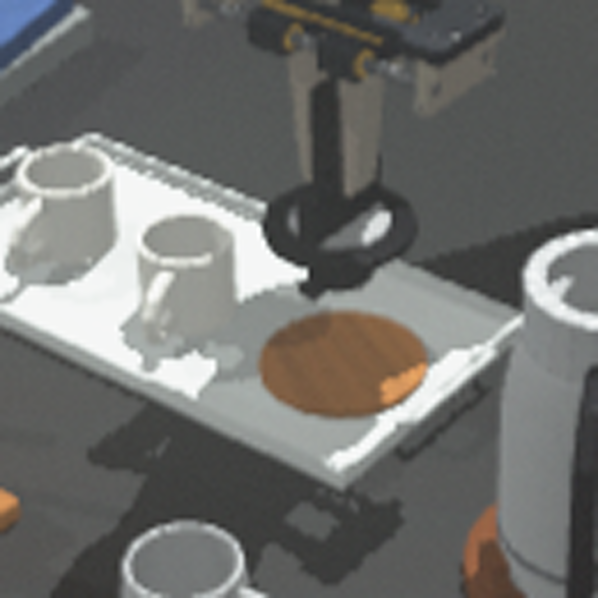

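The cap is level above the coaster. Descend 5.9 cm, then slowly until contact.

Call:
{"api": "jog_arm", "payload": {
  "linear": [
    [0,0,0.6],
    [0,0,0.9],
    [0,0,0.9],
    [0,0,0.9],
    [0,0,0.9],
    [0,0,0.8],
    [0,0,0.6],
    [0,0,0.3],
    [0,0,0],
    [0,0,0]
  ],
  "angular": [
    [0,0,0],
    [0,0,0],
    [0,0,0],
    [0,0,0],
    [0,0,0],
    [0,0,0],
    [0,0,0],
    [0,0,0],
    [0,0,0],
    [0,0,0]
  ],
  "fingers": [-1,-1,-1,-1,-1,-1,-1,-1,-1,-1]
}}

```text
t: 16.0
tool_pos: [0.498, -0.0971, 0.0709]
ee_rot: [-3.141, 0.0, -3.071]
contact_force: [0.1, 0.7, -1.6]
finger_gap: 0.171
```

Call:
{"api": "jog_arm", "payload": {
  "linear": [
    [0,0,0.1],
    [0,0,0.1],
    [0,0,0.1],
    [0,0,0]
  ],
  "angular": [
    [0,0,0],
    [0,0,0],
    [0,0,0],
    [0,0,0]
  ],
  "fingers": [-1,-1,-1,-1]
}}

```text
t: 16.4
tool_pos: [0.4977, -0.0972, 0.0676]
ee_rot: [-3.141, -0.0, -3.071]
contact_force: [-0.4, -0.3, -1.6]
finger_gap: 0.165
```

Call:
{"api": "jog_arm", "payload": {
  "linear": [
    [0,0,0.05],
    [0,0,0]
  ],
  "angular": [
    [0,0,0],
    [0,0,0]
  ],
  "fingers": [-1,-1]
}}

```text
t: 16.6
tool_pos: [0.4978, -0.0972, 0.0674]
ee_rot: [-3.141, 0.0, -3.071]
contact_force: [-1.2, -0.0, 2.5]
finger_gap: 0.164
```

Call:
{"api": "jog_arm", "payload": {
  "linear": [
    [0,0,0.05],
    [0,0,0]
  ],
  "angular": [
    [0,0,0],
    [0,0,0]
  ],
  "fingers": [-1,-1]
}}

```text
t: 16.8
tool_pos: [0.4979, -0.0972, 0.0674]
ee_rot: [-3.141, -0.0, -3.071]
contact_force: [-2.3, 0.0, 7.7]
finger_gap: 0.165
```

Contact came at z 0.0674 against 0.0675 predicted. I'll ease off, open partway, and rise.

Call:
{"api": "jog_arm", "payload": {
  "linear": [
    [0,0,-0.05],
    [0,0,0],
    [0,0,0],
    [0,0,0],
    [0,0,0],
    [0,0,0],
    [0,0,0]
  ],
  "angular": [
    [0,0,0],
    [0,0,0],
    [0,0,0],
    [0,0,0],
    [0,0,0],
    [0,0,0],
    [0,0,0]
  ],
  "fingers": [-0.6,-0.5,-0.4,-0.3,-0.3,-0.3,-0.3]
}}

```text
t: 17.5
tool_pos: [0.4977, -0.0971, 0.0671]
ee_rot: [3.142, -0.0, -3.071]
contact_force: [0.1, 0.0, -0.7]
finger_gap: 0.347
```

Call:
{"api": "jog_arm", "payload": {
  "linear": [
    [0,0,-0.3],
    [0,0,-0.6],
    [0,0,-0.9],
    [0,0,-1.5],
    [0,0,-2],
    [0,0,-2],
    [0,0,-2],
    [0,0,-2],
    [0,0,-2],
    [0,0,-2],
    [0,0,0],
    [0,0,0]
  ],
  "angular": [
    [0,0,0],
    [0,0,0],
    [0,0,0],
    [0,0,0],
    [0,0,0],
    [0,0,0],
    [0,0,0],
    [0,0,0],
    [0,0,0],
    [0,0,0],
    [0,0,0],
    [0,0,0]
  ],
  "fingers": [-0.3,-0.3,-0.3,-0.3,-0.3,-0.3,-0.3,-0.3,-0.3,-0.3,-0.3,-0.3]
}}

```text
t: 18.7
tool_pos: [0.4977, -0.0973, 0.2207]
ee_rot: [-3.14, 0.001, -3.072]
contact_force: [-0.2, 0.4, -0.5]
finger_gap: 0.351
```

Run:
```python
from h import *
delta([.4985,-.0965,.0675],-3.071)
s=cam("scene");w=cam("wrist");k=np.array([.4985,-.0965]);t=cam("top")
L=[(circ(k,.052,.009),(0,255,0)),(circ(k,.046,.047),(0,0,255))]
a=zoom(s,(200,190,310,290),3.6,L);b=zoom(t,(240,200,350,300),3.6,L)
cv2.imwrite("pics/s6.png",np.hstack([a,b]))
cv2.imwrite("pics/w6b.png",zoom(w,(0,0,560,420),1,[]))
```

```text
t 18.70 pos [ 0.4977 -0.0973  0.2207] rot [-3.1405e+00  7.0000e-04 -3.0717e+00] F [-0.19  0.41 -0.55] M [ 0.008 -0.137 -0.04 ] gap 0.351
cm tool [-0.07  0.09 15.32]
rotvec [-0.0011  0.0007 -0.0007]
```

View pics/s6.png

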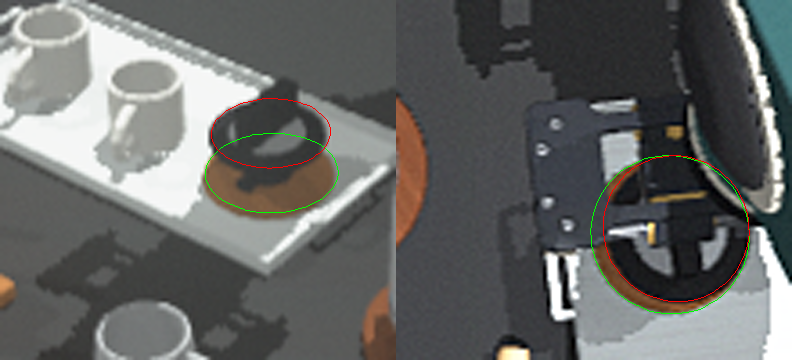

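View pics/w6b.png

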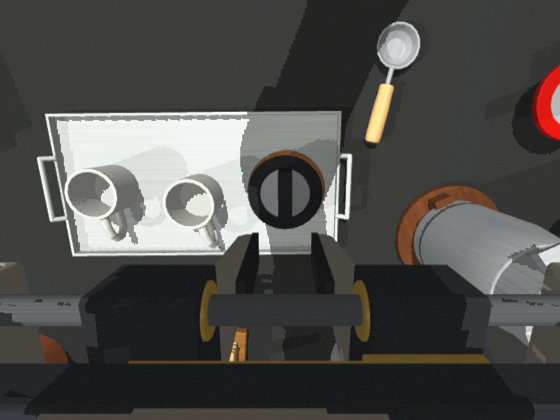

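The cap stands upright, centred on the coaster, released. In the composite its disc sits on the predicted circle (scene half around (270,133), top half around (678,230)), and in the wrist view it is at (285,190). The cups and spoon haven't been touched, so I'm handing in.

```bash
python3 -c "
from station import env
print(env.hand_in())"
```

```text
the job is handed in; nothing more can be done
None
```

I handed the job in with the cap standing upright, stem down, on the coaster and the gripper clear about 15 cm above it. The hand-in gives no verdict, so what follows rests on my own readings.

- **Breaking loose:** I gripped the bar at its centre and twisted anticlockwise. The highest torque I read was about 0.68 N m, and it had dropped by 0.36 rad of turn.
- **End stop:** I turned on in 0.04 rad steps (0.02 for the last one) and felt the stop at about 1.15–1.18 rad, reading 0.31 N m. I then backed off 0.07 rad before lifting.
- **Lift:** Force readings stayed within about 2.5 N, little more than the cap's weight, so nothing suggested it was pulled against the ledges.
- **Set-down:** The cap touched the coaster at a tool height of 0.0674 m, against 0.0675 m predicted. The final pictures show it upright and released, about 1–2 mm from my estimate of the coaster's centre. They also show the cups and spoon apparently where they were. I did not check the milk jug and sugar bowl by measurement, but the arm never went near them.

**Disagreement between cameras:** at first the cameras differed by about 4 mm on where the cap was. A closer wrist view settled it, and the fingers then straddled the bar evenly.

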